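Open the oil tank's push-and-twist filler cap

ROBOT

A 6-joint arm with a two-finger parallel gripper is mounted at the origin on the work surface. World frame = base frame: x ahead of the robot, y to its left, z up, the work surface at z = 0. Lengths are in mm, angles in rad, forces in N, time in s.
With the tool pointing down it reaches from about 325 to 775 mm from the base axis. Payload 5.5 kg.
Tool frame: the origin (TCP) lies midway between the tips of the shut fingers; the grasp point (between the pads) lies 19 mm behind it (hold_point_z is the distance from the TCP to the grasp point, in mm); x points along the fingers, z is the direction in which the jaws open and shut, and the axes are right-handed (so a half turn about x gives the same grasp; the last joint's range is limited). The gripper opens to 88 mm and grips with 3 to 60 N. Pads are 20 mm wide; open, the fingers measure 115 mm over their backs; the gripper's body (75 mm by 178 mm) begins 61 mm behind the grasp point.
Start: joints at [1.199, 0.091, 1.231, -0, 1.82, -0.057], TCP at [185.78, 570.528, 222.631] pointing down, gripper open.
Joint ranges: [-2.87, 2.87], [-0.86, 2.18], [0.17, 2.46], [-1.51, 4.65], [0.06, 2.69], [-2.65, 2.65]. Speed limits (rad/s): [2.57, 2.57, 3.01, 3.14, 3.14, 3.14].

INTERFACE

Orientations are given as a rotation vector (axis times angle).
In Python, from rig import state, grab_frame, close_job, hold_point_z gives the robot as it stands.
- The arm moves only by the tool carry_out, never from a script. Its argument "increments" is text: rows parted by semicolons, each of 7 numbers parted by spaces: the shift along the world's x, y, z in mm, then the turn, a rotation vector about the world's x, y, z in degrees, then the opening, from 0 (shut) to 1 (fully open). A call has 1 to 12 rows; each row is the pose to reach, as a shift and turn from the pose commanded when the call began; what a row does not reach only later rows make up. A row lasts 1/10 s, in which the tool goes at most 50 mm and 8.59 degrees, less where a joint would pass 70% of its speed; a pose out of reach is approached as far as the arm can. A call with a gripper value outside its range is refused whole. The fingers move at their own pace and stop on an object; "grip_force" is the grip in N (left out, the last holds). Time passes only in rows, so rows that repeat a pose let the fingers close. It gives the time, the measured TCP pose, the force and the opening at its end, in the units of the state.
- state(): the state, without advancing time (a new reading comes with each control period).
- grab_frame(name): name is "scene" or "top"; returns a dict with "pixels" (384x512x3 uint8, blue, green, red), "K" (3x3 intrinsics, pixels), "cam_to_world" (4x4, takes a point from camera to world coordinates). Camera axes: x right, y down, z forward; pixel columns grow to the right and rows downward; lengths in mm; the calibration is good to about 2 mm. A picture is of the moment at which its call begins. There is no depth.
- close_job(): hands the job in, once; it reports no verdict.
The state is a dict: "time_s": time; "joints": joint angles; "joint_vel": joint speeds; "joint_efforts": joint torques, N m; "tcp_pos": TCP position; "tcp_rot": TCP orientation; "force": force on the tool from outside, world axes, zero at the start; "moment": the same for the moment, N m; "opening": opening from 0.0 (shut) to 1.0 (fully open).
Only numpy, scipy, OpenCV 4.12 (cv2) and the standard library are available. Lean on these libraries where they do the work, as an engineer would, in place of code of your own. Each camera call takes 0.05 s, during which the arm holds its last target.

TASK

The cart's oil tank has to be topped up: push its red filler cap down against the spring until the catch lets go, twist it anticlockwise until its handle points at the green marks, and lift it straight off. Do not force it - once it bottoms, press no harder. Set the cap down upright, handle up, on the floor of the white tray before letting go of it, and leave the sauce bottles and the jar where they stand.

Things in the scene. Friction and masses are not known exactly. Their poses are not given: they have to be found in the camera images.
- tank: Oil tank fixed to the worktop: bare metal box 200 (x) x 160 (y) x 70 mm high, tap and amber level window on its -x side. Origin: centre of its underside, on the filler neck's axis; z up. Painted on its top around the neck: red marks on its +x and -x axis (cap handle here = locked), green marks 65 degrees anticlockwise of them seen from above (cap free).
- neck_mouth (a point): Centre of the filler neck's open top, 106 mm above the worktop. The neck is a dark steel ring, 37 mm outer radius, rising from the tank's top. The load between cap and tank (pressing and side loads together) must stay below 32 N.
- cap_center (a point): Loose filler cap, 0.11 to 0.18 kg: its centre, 32.5 mm above its underside, half-way up its 65 mm. z: its axis; x: along handle and lugs. Grey plug 40 mm diameter, 30 mm high, two lugs at its foot out to 29 mm from the axis along +x and -x, 8 mm wide; above it a red disc 62 mm diameter, 5 mm thick. At the start locked in the neck, underside 92 mm above the worktop, handle along the tank's x.
- cap_handle (a point): Centre of the cap's red bar handle, 17.5 mm above the cap's centre: 52 mm long (x), 12 mm thick (y), 30 mm high, standing on the red disc; pinch it from above. Its top is 157 mm above the worktop at the start. Turned anticlockwise from above, the cap passes the tooth by 0.6 rad (it may then be let up); from 1.0 rad its lugs stand in open slots, at 1.3 rad it meets a hard end stop.
- spring_seat (a point): Point on the neck's axis under the locked cap, 92 mm up. A spring pushes the cap up: 8 N at the start, 0.4 N more per mm pressed. The cap must be pressed 3 to 13 mm (differs each time, unseen) for its lugs to pass under the catch's teeth; 2 mm farther it meets a hard stop. Not deep enough, it jams when turned. Freed, it rises 3 mm by itself; its lugs clear the neck when lifted 14 mm, its plug 16 mm.
- tray: White plastic tray fixed to the worktop, 150 x 150 mm outside, walls 4 mm thick and 16 mm high, floor 4 mm thick. Origin: centre of its underside; z up. The tank and the tray may be on either side.
- sauce_yellow_center (a point): Yellow squeeze bottle standing on the worktop, 60 mm diameter, 160 mm high; point on its axis 80 mm up. Leave it alone.
- sauce_brown_center (a point): Brown squeeze bottle, same shape and size; point on its axis 80 mm up. Leave it alone.
- chilli_jar_center (a point): Amber chilli jar with a white lid, 66 mm diameter, 85 mm high; point on its axis 42.5 mm up. Leave it alone.
There are look-alikes about, which are no part of the job. There is more than one size of the part that bears cap_center; the job needs the largest.

How it is judged (in metres and radians):
On the way, in this order (a step that is already met when the one before it is completed fails the run):
1. the cap, still in the neck, is twisted past its catch (by more than 0.9 rad) (angle between the x axis of cap_center and the x axis of tank, either way round above 0.9 rad and horizontal distance between cap_center and neck_mouth below 0.006 m and z of cap_center in the frame of tank below 0.131 m and angle between cap_center's own z axis and vertical below 0.15 rad), for 0.05 s.
2. the cap is lifted clear of the neck (z of cap_center in the frame of tank above 0.145 m), for 0.05 s.
3. the cap stands on the tray's floor, upright, while still held (contact force between cap and tray above 0.3 N and contact force between the fingers and cap above 1 N and angle between cap_center's own z axis and vertical below 0.2 rad and z of cap_center in the frame of tray below 0.042 m), for 0.05 s.
At the end, for the whole second after the job is handed in: The cap stands upright (within 0.1 rad) and at rest on the tray's floor, its centre within 55 mm of the tray's centre along each of the tray's sides, released (x of cap_center in the frame of tray between -0.055 and 0.055 m and y of cap_center in the frame of tray between -0.055 and 0.055 m and z of cap_center in the frame of tray between 0.032 and 0.042 m and angle between cap_center's own z axis and vertical below 0.1 rad and linear speed of cap below 0.02 m/s); the robot touches nothing.
It fails at once if the cap is forced: load between cap and tank over 32 N (contact force between cap and tank above 32 N).
It fails at once if the sauce yellow is shifted more than 30 mm or tipped (distance of sauce_yellow_center from where it was at the start of the episode above 0.03 m or angle between sauce_yellow_center's own z axis and vertical above 0.3 rad).
It fails at once if the sauce brown is shifted more than 30 mm or tipped (distance of sauce_brown_center from where it was at the start of the episode above 0.03 m or angle between sauce_brown_center's own z axis and vertical above 0.3 rad).
It fails at once if the chilli jar is shifted more than 30 mm or tipped (distance of chilli_jar_center from where it was at the start of the episode above 0.03 m or angle between chilli_jar_center's own z axis and vertical above 0.3 rad).
It also fails if it takes over 67 s, if anything falls off the work surface, if the arm or the gripper's body presses on something with over 40 N, if the wrist force passes 120 N, or if a joint passes its speed limit or range.

## Working session

There is one attempt and no reset: what is moved stays moved. The work goes in short steps, Python scripts to look and compute and a tool call to move; the robot and the scene stay as the last step left them, time stands still between calls to the robot, and variables do not carry over. Pictures are saved under pics/ and viewed, and the job is handed in when it is done.

Besides the shell and the picture viewer there is one more tool, called after "Emit:" as name(argument=value, ...) on one line, values as JSON. carry_out: Moves the arm, as the interface text tells. Its arguments: {"type":"object","properties":{"increments":{"type":"string"},"grip_force":{"type":"number"}},"required":["increments"]}

```bash
mkdir -p pics; ls
python3 - <<'E'
from rig import *
import cv2
s=state();print(s); print(hold_point_z)
for n in("scene","top"):
    f=grab_frame(n);cv2.imwrite(f"pics/{n}0.png",f["pixels"]);print(n,f["K"],f["cam_to_world"])
E
```

```text
pics
{'time_s': 0.0, 'joints': array([ 1.19927366e+00,  9.18541469e-02,  1.23188772e+00, -1.19262221e-05,
        1.81977657e+00, -5.66673349e-02]), 'joint_vel': array([-0.00175921, -0.00010901,  0.00160552,  0.00160201,  0.00245851,
       -0.00211526]), 'joint_efforts': array([ 9.10805320e-04, -4.46459270e+01, -4.06439102e+01,  6.98324852e-02,
        2.97873595e-02, -1.60708191e-04]), 'tcp_pos': array([185.68784345, 570.23587291, 221.50865694]), 'tcp_rot': array([-0.97530383,  1.34351531,  0.97356055]), 'force': array([-0.02057013,  0.36184451, -0.17436122]), 'moment': array([ 0.00768224, -0.02408011,  0.04204176]), 'opening': 1.0019052488992948}
18.700000000000003
scene [[381.13509666   0.         257.01457628]
 [  0.         381.13509666 191.09196515]
 [  0.           0.           1.        ]] [[-4.98207372e-01  5.20292137e-01 -6.93603277e-01  1.10259569e+03]
 [ 8.66831281e-01  2.80590666e-01 -4.12155806e-01  2.77611404e+02]
 [-1.98228192e-02 -8.06576078e-01 -5.90797839e-01  5.03151863e+02]
 [ 0.00000000e+00  0.00000000e+00  0.00000000e+00  1.00000000e+00]]
top [[416.77238107   0.         260.05816294]
 [  0.         416.77238107 190.81785859]
 [  0.           0.           1.        ]] [[ 1.06552246e-02 -9.83065110e-01  1.82946592e-01  4.73963926e+02]
 [-9.99247149e-01 -1.72935270e-02 -3.47284973e-02  1.81311864e+01]
 [ 3.73041658e-02 -1.82438820e-01 -9.82509275e-01  9.00310364e+02]
 [ 0.00000000e+00  0.00000000e+00  0.00000000e+00  1.00000000e+00]]
```

View pics/scene0.png

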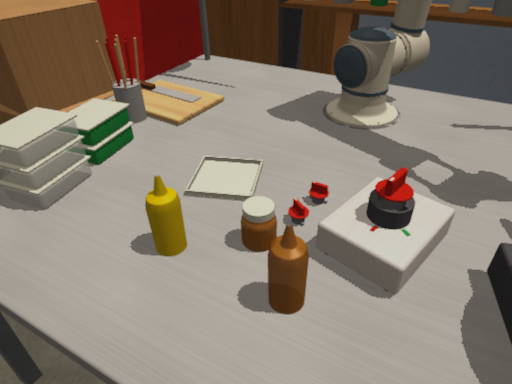

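View pics/top0.png

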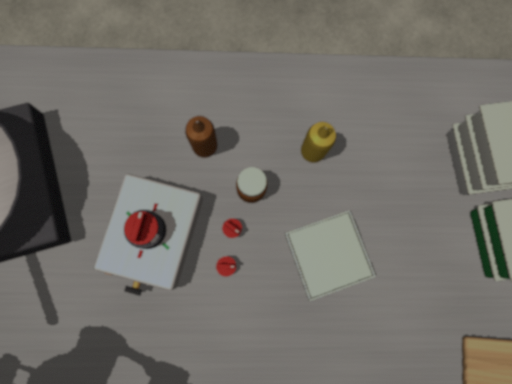

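The scene and top views show the tank with its red cap near (145,228) in top and the tray near (330,255). The jar is at (252,182), the brown bottle at (203,135), the yellow bottle at (318,142), and two small decoy caps at (232,228) and (227,266).

```bash
cat > h.py <<'E'
import numpy as np, cv2
from rig import *
def ray(f,u,v):
    d=np.linalg.inv(f["K"])@np.array([u,v,1.]);M=f["cam_to_world"];return M[:3,3],M[:3,:3]@d
def onz(f,u,v,z):
    o,d=ray(f,u,v);return o+d*(z-o[2])/d[2]
def proj(f,p):
    M=f["cam_to_world"];c=M[:3,:3].T@(np.array(p,float)-M[:3,3]);q=f["K"]@c;return q[:2]/q[2]
def tri(fa,a,fb,b):
    o,d=ray(fa,*a);p,e=ray(fb,*b);A=np.stack([d,-e],1);t=np.linalg.lstsq(A,p-o,rcond=None)[0]
    A1=o+t[0]*d;B1=p+t[1]*e;return (A1+B1)/2,np.linalg.norm(A1-B1)
E
python3 - <<'E'
from h import *
f=grab_frame("top");im=f["pixels"]
c=im[165:305,85:215];cv2.imwrite("pics/tc.png",cv2.resize(c,None,fx=4.2,fy=4.2,interpolation=cv2.INTER_CUBIC))
hsv=cv2.cvtColor(im,cv2.COLOR_BGR2HSV)
def blobs(m,n):
    k,l,st,ce=cv2.connectedComponentsWithStats(m.astype(np.uint8))
    for i in range(1,k):
        if st[i,4]>5 and st[i,4]<20000: print(n,st[i],ce[i])
H,S,V=cv2.split(hsv)
blobs(((H<6)|(H>174))&(S>150)&(V>70),"red")
blobs((H>45)&(H<85)&(S>100)&(V>50),"green")
g=grab_frame("scene");im=g["pixels"]
c=im[160:280,310:470];cv2.imwrite("pics/sc.png",cv2.resize(c,None,fx=4.5,fy=4.5,interpolation=cv2.INTER_CUBIC))
E
```

```text
red [125 212  33  32 688] [140.875      228.36773256]
red [223 219  19  18 238] [231.49159664 227.29831933]
red [217 257  18  19 253] [225.41897233 265.75889328]
green [488 208  19  69 207] [496.85990338 241.63768116]
green [473 211  19  66 196] [481.74489796 243.1122449 ]
```

View pics/tc.png

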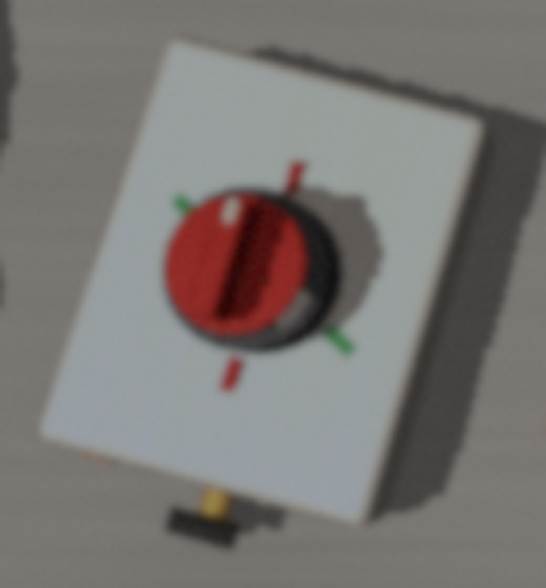

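View pics/sc.png

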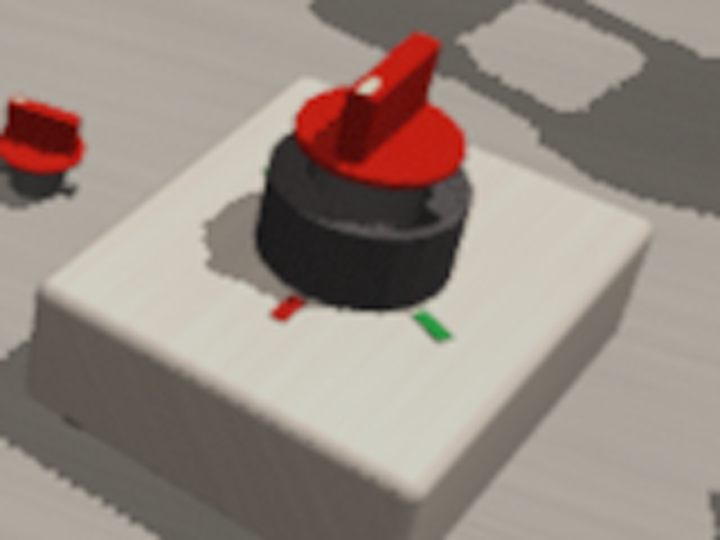

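The crops show the red marks at crop (297,175) and (232,373), the green marks at (185,205) and (342,343), and the tap at the bottom. The tank's +x therefore points up and slightly right in the top view. Next I measure.

Run:
```python
from h import *
f=grab_frame("top");im=f["pixels"];g=grab_frame("scene")
hsv=cv2.cvtColor(im,cv2.COLOR_BGR2HSV);H,S,V=cv2.split(hsv)
P=lambda x,y:(85+(x+.5)/4.2-.5,165+(y+.5)/4.2-.5)
# refine marks
r=((H<10)|(H>170))&(S>90); gr=(H>45)&(H<90)&(S>70)
def cen(m,x,y,w=5):
    u,v=map(round,P(x,y));s=m[v-w:v+w+1,u-w:u+w+1];yy,xx=np.nonzero(s);return (u-w+xx.mean(),v-w+yy.mean(),len(xx))
m=[cen(r,297,175),cen(r,232,373),cen(gr,180,203,4),cen(gr,342,343,5)];print(m)
W=[onz(f,a[0],a[1],70) for a in m]
for w in W:print(w.round(1))
print("mid red",(W[0]+W[1])/2,"mid green",(W[2]+W[3])/2)
a=W[0]-W[1];b=W[2]-W[3];print("ang red",np.degrees(np.arctan2(a[1],a[0])),"green",np.degrees(np.arctan2(b[1],b[0])),np.linalg.norm(a),np.linalg.norm(b))
# corners of tank top (crop)
Q=[onz(f,*P(x,y),70) for x,y in[(172,40),(484,122),(362,523),(40,435)]]
print(np.round(Q,1),np.mean(Q,0));print([np.linalg.norm(Q[i]-Q[(i+1)%4]).round(1) for i in range(4)])
q=Q[1]-Q[2];q2=Q[0]-Q[3];print(np.degrees(np.arctan2(q[1],q[0])),np.degrees(np.arctan2(q2[1],q2[0])))
# disc: contour of big red
k,l,st,ce=cv2.connectedComponentsWithStats((((H<8)|(H>172))&(S>120)&(V>50)).astype(np.uint8))
i=1+np.argmax(st[1:,4]);print(st[i])
cn=max(cv2.findContours((l==i).astype(np.uint8),0,1)[0],key=len)[:,0]
w=np.array([onz(f,u,v,127)[:2] for u,v in cn]);c,rr=cv2.minEnclosingCircle(w.astype(np.float32));print("disc",c,rr,cv2.fitEllipse(w.astype(np.float32)))
# tray
m=((S<40)&(V>150)).astype(np.uint8);k,l,st,ce=cv2.connectedComponentsWithStats(m);
for j in range(1,k):
    if st[j,4]>800:print(st[j],ce[j])
j=l[255,330];print(j);cn=max(cv2.findContours((l==j).astype(np.uint8),0,1)[0],key=len)
bx=cv2.boxPoints(cv2.minAreaRect(cn));t=np.array([onz(f,u,v,16) for u,v in bx]);print(bx,t.round(1),t.mean(0),[np.linalg.norm(t[i]-t[(i+1)%4]).round(1) for i in range(4)])
for n,(u,v,z) in dict(jar=(252,178,85),).items():print(n,onz(f,u,v,z))
print("br",onz(f,199,125,160),"ye",onz(f,326,130,160))
```

```text
[(np.float64(154.8), np.float64(206.6), 15), (np.float64(139.7058823529412), np.float64(253.64705882352942), 17), (np.float64(128.16666666666666), np.float64(213.16666666666666), 6), (np.float64(165.42857142857142), np.float64(245.64285714285714), 14)]
[592.9 198.5  70. ]
[499.7 222.5  70. ]
[578.9 250.1  70. ]
[515.9 173.5  70. ]
mid red [546.29286941 210.48847325  70.        ] mid green [547.36096201 211.79992376  70.        ]
ang red -14.433363805217116 green 50.5862325471047 96.17091512679899 99.24348693962592
[[658.  260.7  70. ]
 [620.6 110.   70. ]
 [432.8 158.9  70. ]
 [470.9 307.9  70. ]] [545.57659645 209.36657626  70.        ]
[np.float64(155.2), np.float64(194.1), np.float64(153.8), np.float64(193.0)]
-14.570431122507829 -14.153298864179964
[125 211  34  34 837]
disc (545.199462890625, 208.40847778320312) 31.110897064208984 ((544.671875, 208.64178466796875), (57.084041595458984, 61.1166877746582), 24.441972732543945)
[ 483  104   29   78 1575] [500.5631746  137.12063492]
[  96  176  101  112 5343] [145.81545948 233.03256597]
[ 290  215   80   81 4010] [329.37256858 254.55187032]
20
[[289.3357  233.59915]
 [347.69263 212.59064]
 [370.05237 274.7011 ]
 [311.69543 295.70963]] [[ 547.3  -76.4   16. ]
 [ 594.2 -202.7   16. ]
 [ 463.4 -246.4   16. ]
 [ 419.4 -122.6   16. ]] [ 506.06660908 -161.99341514   16.        ] [np.float64(134.8), np.float64(138.0), np.float64(131.4), np.float64(135.9)]
jar [651.5795939    5.72455303  85.        ]
br [733.78792491 106.42435998 160.        ] ye [ 729.63784811 -130.17182801  160.        ]
```

Run:
```python
from h import *
f=grab_frame("top");g=grab_frame("scene")
c=np.array([546,209.5]);a=np.radians(-14.4);x=np.array([np.cos(a),np.sin(a)])
y=np.array([-x[1],x[0]])
for n,F,(u0,v0,w,h,k) in (("top",f,(85,165,130,140,4.2)),("scene",g,(310,160,160,120,4.5))):
    im=cv2.resize(F["pixels"][v0:v0+h,u0:u0+w],None,fx=k,fy=k,interpolation=cv2.INTER_CUBIC)
    D=lambda p,col:cv2.circle(im,tuple(int(round((q+.5)*k-.5)) for q in proj(F,p)-[u0,v0]),2,col,-1)
    for t in np.linspace(0,6.28,40):D([*(c+31*np.cos(t)*x+31*np.sin(t)*y),127],(255,0,0));D([*(c+37*np.cos(t)*x+37*np.sin(t)*y),106],(255,255,0))
    for s in(-1,1):
        for q in(-1,1):D([*(c+26*s*x+6*q*y),157],(0,255,255))
        D([*(c+48*s*x),70],(255,0,255))
    for sx,sy in((1,1),(1,-1),(-1,1),(-1,-1)):D([*(c+100*sx*x+80*sy*y),70],(0,255,0))
    cv2.imwrite(f"pics/ov_{n}.png",im)
```

```text
(no output)
```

View pics/ov_top.png

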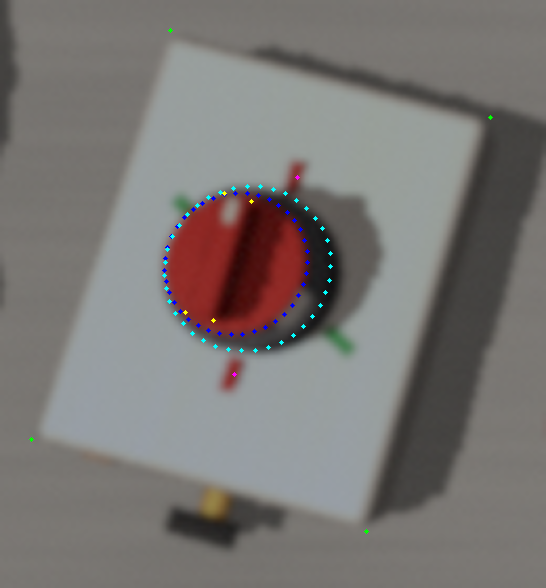

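View pics/ov_scene.png

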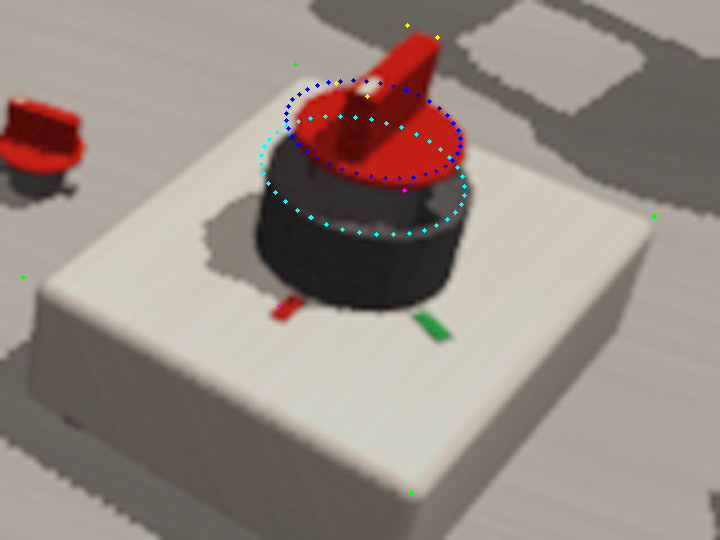

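Run:
```python
from h import *
from scipy.spatial.transform import Rotation as R
s=state();M=R.from_rotvec(s["tcp_rot"]).as_matrix();print(M.round(4),s["tcp_pos"],s["joints"],s["time_s"],s["force"])
print(np.degrees(np.arctan2(M[1,2],M[0,2])))
```

```text
[[-1.000e-04 -9.509e-01  3.096e-01]
 [-2.000e-04  3.096e-01  9.509e-01]
 [-1.000e+00 -0.000e+00 -2.000e-04]] [185.77753355 570.50479947 222.46561353] [ 1.19929954e+00  9.12310625e-02  1.23085411e+00 -1.61837492e-05
  1.81975413e+00 -5.66952090e-02] 0.4 [-0.35472266 -0.01687645  0.65735458]
71.96296961282837
```

Emit:
carry_out(increments="30 -30 0 0 0 0.5 1;60 -60 0 0 0 1 1;90 -90 0 0 0 1.5 1;120 -120 -5 0 0 2 1;150 -150 -5 0 0 2.5 1;180 -180 -10 0 0 3 1;215 -215 -10 0 0 3.6 1;250 -250 -15 0 0 3.6 0.8;285 -285 -20 0 0 3.6 0.7;315 -315 -25 0 0 3.6 0.6;345 -345 -30 0 0 3.6 0.6;360 -360.5 -30 0 0 3.6 0.6", grip_force=25)

```text
time_s: 1.6
tcp_pos: [547.3, 207.1, 191.3]
tcp_rot: [-1.02, 1.321, 1.02]
force: [-0.2, -0.1, -0.0]
opening: 0.609
```

Emit:
carry_out(increments="0 0 0 0 0 0 0.6;0 0 0 0 0 0 0.6;0 0 0 0 0 0 0.6")

```text
time_s: 1.9
tcp_pos: [545.2, 210.9, 192.9]
tcp_rot: [-1.022, 1.317, 1.023]
force: [0.3, 0.1, -0.2]
opening: 0.602
```

Emit:
carry_out(increments="0 0 -15 0 0 0 0.6;0 0 -30 0 0 0 0.6;0 0 -33 0 0 0 0.6;0 0 -33 0 0 0 0.6;0 0 -33 0 0 0 0.6")

```text
time_s: 2.4
tcp_pos: [545.6, 210.2, 159.6]
tcp_rot: [-1.022, 1.318, 1.022]
force: [-0.3, 0.4, 0.2]
opening: 0.605
```

```bash
cat > look.py <<'E'
import sys
from h import *
n=sys.argv[1]
g=grab_frame("scene");f=grab_frame("top")
a=cv2.resize(g["pixels"][110:270,310:470],None,fx=2.5,fy=2.5,interpolation=cv2.INTER_CUBIC)
b=cv2.resize(f["pixels"][150:310,65:225],None,fx=2.5,fy=2.5,interpolation=cv2.INTER_CUBIC)
cv2.imwrite(f"pics/{n}.png",np.hstack([a,b]))
s=state();print(s["tcp_pos"],s["force"],s["joints"].round(3),s["time_s"])
E
python3 look.py l1
```

```text
[545.99337854 210.12445883 160.25747314] [ 0.3287844  -0.87464198 -0.14175781] [ 0.309  0.046  1.388  0.     1.707 -1.01 ] 2.5
```

View pics/l1.png

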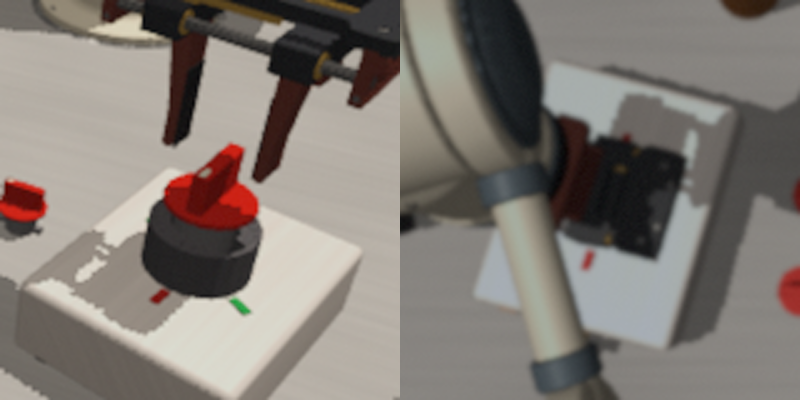

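The fingers straddle the handle: tips at (170,143) and (262,180), handle top at (222,165). I'll descend.

Emit:
carry_out(increments="0 0 -10 0 0 0 0.6;0 0 -20 0 0 0 0.6;0 0 -27 0 0 0 0.6;0 0 -29 0 0 0 0.6;0 0 -29 0 0 0 0.6;0 0 -29 0 0 0 0.6")

```text
time_s: 3.1
tcp_pos: [545.9, 210.1, 130.9]
tcp_rot: [-1.022, 1.318, 1.021]
force: [-0.1, 1.0, 0.9]
opening: 0.603
```

Emit:
carry_out(increments="0 0 0 0 0 0 0.3;0 0 0 0 0 0 0.2;0 0 0 0 0 0 0.2", grip_force=12)

```text
time_s: 3.4
tcp_pos: [545.9, 210.1, 130.9]
tcp_rot: [-1.022, 1.317, 1.021]
force: [0.6, -0.1, -0.8]
opening: 0.369
```

```bash
python3 look.py l2
```

```text
[545.85729231 210.05086758 130.80707169] [ 0.47846446  0.12929155 -0.67938013] [ 0.309  0.051  1.435  0.     1.655 -1.01 ] 3.5
```

View pics/l2.png

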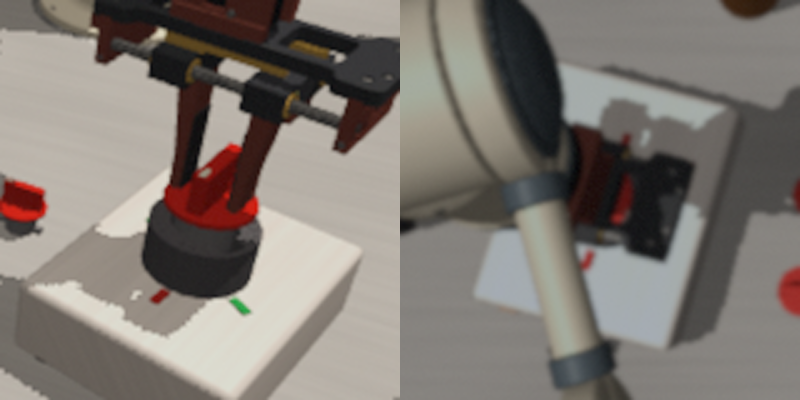

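Fingers sit on both sides of the handle just above the disc. I'll close gently and watch the side force.

Emit:
carry_out(increments="0 0 0 0 0 0 0.18;0 0 0 0 0 0 0.15;0 0 0 0 0 0 0.1;0 0 0 0 0 0 0;0 0 0 0 0 0 0;0 0 0 0 0 0 0", grip_force=12)

```text
time_s: 4.1
tcp_pos: [546.0, 210.6, 130.7]
tcp_rot: [-1.021, 1.317, 1.022]
force: [2.3, 5.0, -1.0]
opening: 0.136
```

Emit:
carry_out(increments="0 0 0 0 0 0 0;0 0 0 0 0 0 0", grip_force=30)

```text
time_s: 4.3
tcp_pos: [545.9, 210.5, 130.7]
tcp_rot: [-1.021, 1.317, 1.022]
force: [1.2, 4.9, -0.9]
opening: 0.137
```

```bash
cat > fs.py <<'E'
from h import *
import time
S=[]
for i in range(3):
    s=state();S.append(s["force"]);print(s["tcp_pos"].round(2),s["force"].round(2),s["moment"].round(2),round(s["opening"],3),s["time_s"])
    if i<2: grab_frame("scene")
print(np.mean(S,0).round(2))
E
python3 fs.py
```

```text
[545.94 210.45 130.73] [ 1.21  4.86 -0.92] [ 1.03 -0.51 -0.02] 0.137 4.3
[545.94 210.45 130.73] [ 2.57  4.65 -1.5 ] [ 1.   -0.45 -0.07] 0.137 4.35
[545.93 210.47 130.73] [ 2.71  4.91 -0.24] [ 1.06 -0.5  -0.09] 0.134 4.4
[ 2.17  4.81 -0.89]
```

Emit:
carry_out(increments="0.2 0.6 0 0 0 0 0;0.2 0.6 0 0 0 0 0;0.2 0.6 0 0 0 0 0")

```text
time_s: 4.7
tcp_pos: [546.0, 210.5, 130.7]
tcp_rot: [-1.022, 1.318, 1.021]
force: [1.3, 3.0, -0.3]
opening: 0.129
```

```bash
python3 fs.py
```

```text
[545.97 210.55 130.7 ] [ 1.3   2.99 -0.25] [ 0.7  -0.29 -0.07] 0.129 4.7
[545.97 210.53 130.7 ] [1.78 2.04 0.05] [ 0.63 -0.23 -0.03] 0.133 4.75
[545.97 210.56 130.72] [1.   2.56 1.16] [ 0.61 -0.23 -0.01] 0.133 4.8
[1.36 2.53 0.32]
```

Emit:
carry_out(increments="0.3 0.6 0 0 0 0 0;0.3 0.6 0 0 0 0 0;0.3 0.6 0 0 0 0 0")

```text
time_s: 5.1
tcp_pos: [546.1, 210.7, 130.7]
tcp_rot: [-1.022, 1.319, 1.021]
force: [-1.3, -1.1, 2.8]
opening: 0.137
```

```bash
python3 fs.py
```

```text
[546.06 210.7  130.71] [-1.28 -1.13  2.79] [-0.07  0.11 -0.08] 0.137 5.1
[546.07 210.72 130.7 ] [-0.96 -0.74  1.34] [-0.17  0.25 -0.02] 0.136 5.15
[546.08 210.74 130.7 ] [-0.77 -0.42  3.97] [-0.18  0.28 -0.02] 0.135 5.2
[-1.01 -0.76  2.7 ]
```

Emit:
carry_out(increments="0 0 -0.5 0 0 0 0;0 0 -1 0 0 0 0;0 0 -1.5 0 0 0 0;0 0 -2 0 0 0 0;0 0 -2 0 0 0 0;0 0 -2 0 0 0 0", grip_force=35)

```text
time_s: 5.8
tcp_pos: [546.2, 210.8, 129.8]
tcp_rot: [-1.022, 1.318, 1.021]
force: [-3.1, -1.7, 6.2]
opening: 0.132
```

```bash
python3 fs.py
```

```text
[546.2  210.83 129.8 ] [-3.11 -1.69  6.23] [-0.39  0.74  0.02] 0.132 5.8
[546.21 210.85 129.82] [-3.15 -2.15  6.59] [-0.4   0.7  -0.03] 0.133 5.85
[546.2  210.83 129.82] [-3.86 -1.35  6.86] [-0.4   0.67 -0.  ] 0.133 5.9
[-3.37 -1.73  6.56]
```

Emit:
carry_out(increments="-0.3 -0.2 -0.5 0 0 0 0;-0.5 -0.3 -1 0 0 0 0;-0.5 -0.3 -1.5 0 0 0 0;-0.5 -0.3 -2 0 0 0 0;-0.5 -0.3 -2 0 0 0 0;-0.5 -0.3 -2 0 0 0 0")

```text
time_s: 6.5
tcp_pos: [546.1, 210.8, 128.2]
tcp_rot: [-1.022, 1.317, 1.02]
force: [-2.2, -0.9, 7.7]
opening: 0.133
```

```bash
python3 fs.py
```

```text
[546.11 210.78 128.23] [-2.21 -0.94  7.73] [-0.24  0.53  0.04] 0.133 6.5
[546.09 210.76 128.2 ] [-2.14 -1.91  7.44] [-0.26  0.53 -0.01] 0.136 6.55
[546.1  210.79 128.24] [-1.83 -1.86  7.27] [-0.24  0.47 -0.03] 0.132 6.6
[-2.06 -1.57  7.48]
```

Emit:
carry_out(increments="-0.3 -0.2 -0.5 0 0 0 0;-0.4 -0.2 -1 0 0 0 0;-0.4 -0.2 -1.5 0 0 0 0;-0.4 -0.2 -2 0 0 0 0;-0.4 -0.2 -2 0 0 0 0")

```text
time_s: 7.1
tcp_pos: [546.0, 210.7, 126.5]
tcp_rot: [-1.022, 1.315, 1.02]
force: [-2.4, -1.0, 8.0]
opening: 0.133
```

```bash
python3 fs.py
```

```text
[546.03 210.74 126.48] [-2.36 -0.97  8.02] [-0.18  0.37 -0.02] 0.133 7.1
[546.05 210.74 126.56] [-1.83  0.06  8.78] [-0.2   0.34 -0.01] 0.131 7.15
[546.02 210.75 126.56] [-1.36 -0.74  8.69] [-0.15  0.31 -0.04] 0.131 7.2
[-1.85 -0.55  8.5 ]
```

Emit:
carry_out(increments="0 0 -0.5 0 0 0 0;0 0 -1 0 0 0 0;0 0 -1.5 0 0 0 0;0 0 -2 0 0 0 0;0 0 -2 0 0 0 0")

```text
time_s: 7.7
tcp_pos: [546.1, 210.7, 124.7]
tcp_rot: [-1.022, 1.315, 1.02]
force: [-1.8, 0.0, 8.6]
opening: 0.132
```

```bash
python3 fs.py
```

```text
[546.05 210.73 124.67] [-1.79  0.02  8.59] [-0.17  0.39 -0.08] 0.132 7.7
[546.04 210.72 124.73] [-2.48 -1.61  8.63] [-0.25  0.39  0.06] 0.136 7.75
[546.05 210.74 124.77] [-2.04 -2.19  9.28] [-0.16  0.43 -0.03] 0.136 7.8
[-2.1  -1.26  8.83]
```

Emit:
carry_out(increments="0 0 -0.5 0 0 0 0;-0.2 0 -1 0 0 0 0;-0.2 0 -1.5 0 0 0 0;-0.2 0 -2 0 0 0 0;-0.2 0 -2 0 0 0 0;-0.2 0 -2 0 0 0 0")

```text
time_s: 8.4
tcp_pos: [546.0, 210.7, 123.0]
tcp_rot: [-1.022, 1.315, 1.02]
force: [-1.7, -1.1, 8.8]
opening: 0.132
```

Emit:
carry_out(increments="0 0 -0.5 0 0 0 0;0 0 -1 0 0 0 0;0 0 -1.5 0 0 0 0;0 0 -1.5 0 0 0 0;0 0 -1.5 0 0 0 0")

```text
time_s: 8.9
tcp_pos: [546.1, 210.8, 122.2]
tcp_rot: [-1.022, 1.314, 1.019]
force: [-2.1, -1.1, 12.3]
opening: 0.133
```

```bash
python3 fs.py
```

```text
[546.08 210.79 122.19] [-2.09 -1.07 12.32] [-0.3   0.62 -0.01] 0.133 8.9
[546.08 210.79 122.19] [-2.24 -0.98 11.72] [-0.24  0.58  0.01] 0.132 8.95
[546.1  210.76 122.19] [-2.8  -1.4  11.73] [-0.29  0.58 -0.  ] 0.131 9.0
[-2.38 -1.15 11.92]
```

Emit:
carry_out(increments="0 0 -0.4 0 0 0 0;0 0 -0.8 0 0 0 0;0 0 -0.8 0 0 0 0;0 0 -0.8 0 0 0 0")

```text
time_s: 9.4
tcp_pos: [546.1, 210.8, 122.1]
tcp_rot: [-1.023, 1.314, 1.019]
force: [-3.2, -1.6, 15.0]
opening: 0.136
```

```bash
python3 fs.py
```

```text
[546.1  210.77 122.13] [-3.2  -1.55 15.04] [-0.31  0.87 -0.01] 0.136 9.4
[546.13 210.77 122.17] [-4.13 -1.49 14.55] [-0.37  0.88 -0.04] 0.134 9.45
[546.12 210.79 122.2 ] [-4.16 -2.72 14.72] [-0.39  0.85 -0.02] 0.136 9.5
[-3.83 -1.92 14.77]
```

Bottomed at z≈122.15: the force climbs while z stays put. I'll ease off slightly and twist anticlockwise in stages.

Emit:
carry_out(increments="-0.4 -0.2 0.6 0 0 0 0;-0.5 -0.2 0.6 0 0 3 0;-0.5 -0.2 0.6 0 0 6 0;-0.5 -0.2 0.6 0 0 9 0;-0.5 -0.2 0.6 0 0 12 0;-0.5 -0.2 0.6 0 0 12 0")

```text
time_s: 10.1
tcp_pos: [546.1, 211.1, 122.2]
tcp_rot: [-1.18, 1.223, 1.176]
force: [-0.8, 0.9, 12.7]
opening: 0.136
```

```bash
python3 fs.py; python3 look.py l3
```

```text
[546.07 211.11 122.24] [-0.83  0.86 12.68] [0.04 0.25 0.01] 0.136 10.1
[546.07 211.09 122.22] [-0.66  1.09 11.71] [0.05 0.24 0.03] 0.133 10.15
[546.07 211.09 122.22] [-0.14  0.83 12.21] [0.   0.24 0.02] 0.134 10.2
[-0.54  0.93 12.2 ]
[546.0885499  211.08724276 122.24969685] [-1.20929433  0.81319776 11.58690326] [ 0.311  0.05   1.451  0.     1.635 -1.218] 10.3
```

View pics/l3.png

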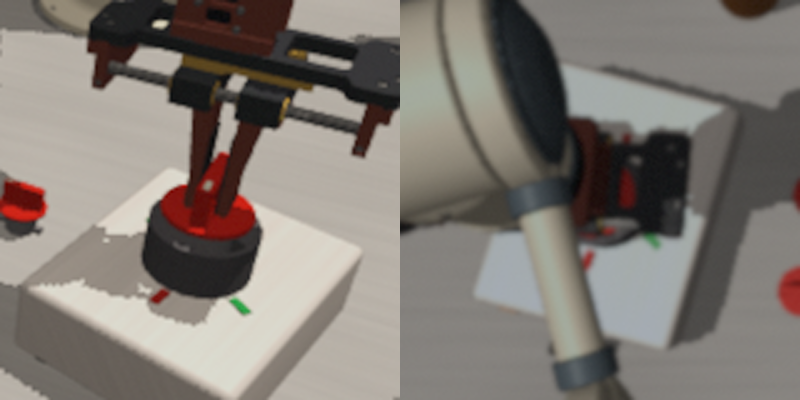

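The cap is pressed close to the neck rim (scene crop about (205,210)) and turns with the fingers. Forces are low, so I'll keep turning.

Emit:
carry_out(increments="0 0 0 0 0 4 0;0 0 0 0 0 8 0;0 0 0 0 0 12 0;0 0 0 0 0 16 0;0 0 0 0 0 20 0;0 0 0 0 0 20 0")

```text
time_s: 10.9
tcp_pos: [546.1, 211.3, 122.2]
tcp_rot: [-1.434, 1.042, 1.429]
force: [-0.0, 0.2, 11.9]
opening: 0.136
```

```bash
python3 fs.py
```

```text
[546.08 211.26 122.24] [-0.04  0.15 11.88] [0.22 0.24 0.04] 0.136 10.9
[546.07 211.25 122.21] [-0.77  0.6  12.18] [0.15 0.22 0.03] 0.138 10.95
[546.1  211.24 122.23] [-0.85  1.3  11.59] [0.2  0.21 0.03] 0.137 11.0
[-0.55  0.68 11.88]
```

Emit:
carry_out(increments="0 0 0 0 0 4 0;0 0 0 0 0 8 0;0 0 0 0 0 12 0;0 0 0 0 0 16 0;0 0 0 0 0 20 0;0 0 0 0 0 24 0;0 0 0 0 0 28 0;0 0 0 0 0 31 0;0 0 0 0 0 33 0;0 0 0 0 0 33 0;0 0 0 0 0 33 0")

```text
time_s: 12.1
tcp_pos: [546.1, 211.3, 122.2]
tcp_rot: [-1.826, 0.649, 1.818]
force: [-0.8, 0.5, 11.4]
opening: 0.135
```

```bash
python3 fs.py; python3 look.py l4
```

```text
[546.09 211.26 122.24] [-0.77  0.52 11.38] [0.22 0.27 0.06] 0.135 12.1
[546.12 211.24 122.25] [-0.73  0.19 12.1 ] [ 0.24  0.19 -0.01] 0.132 12.15
[546.14 211.23 122.24] [-0.78  1.43 12.18] [0.25 0.26 0.05] 0.135 12.2
[-0.76  0.71 11.89]
[546.10794342 211.23758708 122.23306172] [ 0.21492348  0.56480885 11.6130889 ] [ 0.311  0.05   1.451  0.     1.635 -2.143] 12.3
```

View pics/l4.png

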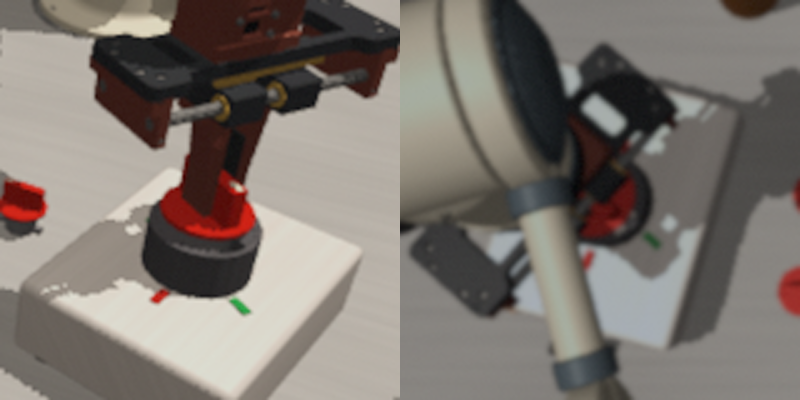

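The handle lies along the green marks (jaw yaw +65°). I'll lift straight up.

Emit:
carry_out(increments="0 0 2 0 0 0 0;0 0 4 0 0 0 0;0 0 6 0 0 0 0;0 0 8 0 0 0 0;0 0 10 0 0 0 0;0 0 12 0 0 0 0;0 0 14 0 0 0 0;0 0 14 0 0 0 0")

```text
time_s: 13.1
tcp_pos: [545.1, 210.6, 133.5]
tcp_rot: [-1.824, 0.653, 1.822]
force: [1.0, -0.3, 5.7]
opening: 0.133
```

```bash
python3 fs.py
```

```text
[545.07 210.56 133.5 ] [ 0.98 -0.32  5.75] [0.21 0.01 0.02] 0.133 13.1
[545.03 210.61 133.51] [ 0.01 -0.32  6.16] [ 0.11 -0.07 -0.03] 0.138 13.15
[545.03 210.6  133.57] [0.47 0.03 5.36] [ 0.15 -0.01  0.01] 0.138 13.2
[ 0.49 -0.2   5.76]
```

Emit:
carry_out(increments="0 0 2 0 0 0 0;0 0 4 0 0 0 0;0 0 6 0 0 0 0;0 0 8 0 0 0 0;0 0 10 0 0 0 0;0 0 13 0 0 0 0;0 0 16 0 0 0 0;0 0 19 0 0 0 0;0 0 22 0 0 0 0;0 0 25 0 0 0 0;0 0 25 0 0 0 0")

```text
time_s: 14.3
tcp_pos: [544.9, 210.6, 158.6]
tcp_rot: [-1.824, 0.653, 1.822]
force: [0.6, 0.3, -1.5]
opening: 0.133
```

```bash
python3 fs.py; python3 look.py l5
```

```text
[544.91 210.62 158.64] [ 0.64  0.32 -1.48] [ 0.08  0.02 -0.01] 0.133 14.3
[544.82 210.56 158.31] [-0.24 -1.35 -0.63] [ 0.08  0.02 -0.01] 0.134 14.35
[544.71 210.54 158.  ] [ 0.88  0.57 -1.39] [0.05 0.04 0.04] 0.133 14.4
[ 0.43 -0.16 -1.16]
[544.61035821 210.48358407 157.70765413] [-0.24648243  0.34667405 -1.23314376] [ 0.311  0.045  1.394 -0.     1.703 -2.143] 14.5
```

View pics/l5.png

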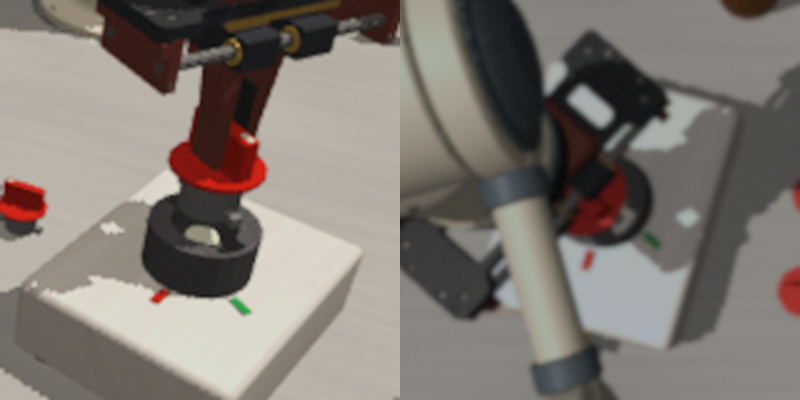

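The cap is clear of the neck, upright in the gripper at crop (215,170), and the neck is open. I'll raise it and carry it to the tray, turning back on the way.

Emit:
carry_out(increments="0 0 20 0 0 0 0;0 0 40 0 0 0 0;-4 -35 45 0 0 -7 0;-8 -75 45 0 0 -14 0;-12 -115 45 0 0 -21 0;-16 -155 45 0 0 -28 0;-20 -195 45 0 0 -35 0;-24 -235 45 0 0 -42 0;-28 -275 45 0 0 -49 0;-32 -315 45 0 0 -56 0;-36 -350 45 0 0 -62 0;-38.7 -372.5 45 0 0 -65 0", grip_force=35)

```text
time_s: 15.7
tcp_pos: [505.3, -164.4, 202.7]
tcp_rot: [-1.017, 1.321, 1.017]
force: [0.9, 0.7, -1.0]
opening: 0.136
```

Emit:
carry_out(increments="0 0 0 0 0 0 0;0 0 0 0 0 0 0;0 0 0 0 0 0 0;0 0 0 0 0 0 0")

```text
time_s: 16.1
tcp_pos: [506.2, -160.9, 203.0]
tcp_rot: [-1.023, 1.317, 1.023]
force: [-0.0, 0.1, -1.5]
opening: 0.132
```

```bash
sed -e 's/110:270,310:470/90:250,150:310/' -e 's/150:310,65:225/170:330,250:410/' look.py > look2.py; python3 fs.py; python3 look2.py l6
```

```text
[ 506.23 -160.85  203.  ] [-0.03  0.12 -1.48] [0.04 0.08 0.09] 0.132 16.1
[ 506.21 -160.93  203.  ] [ 0.61 -0.65 -1.36] [-0.04 -0.01 -0.07] 0.134 16.15
[ 506.21 -161.03  203.01] [-0.36  1.12 -1.59] [-0.07 -0.05  0.  ] 0.13 16.2
[ 0.07  0.2  -1.48]
[ 506.14603759 -161.31562313  202.97802605] [ 0.27327467  1.08205115 -0.53739033] [-0.373 -0.097  1.454  0.     1.785 -1.693] 16.3
```

View pics/l6.png

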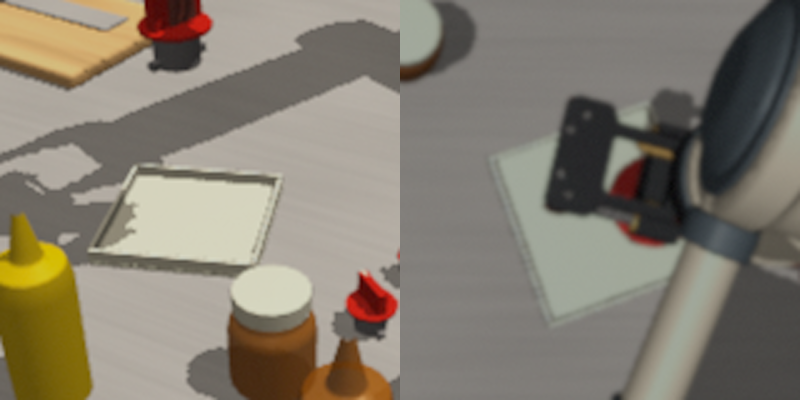

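The cap is held over the tray with nothing in the way. I'll descend.

Emit:
carry_out(increments="0 0 -25 0 0 0 0;0 0 -50 0 0 0 0;0 0 -75 0 0 0 0;0 0 -100 0 0 0 0;0 0 -125 0 0 0 0;0 0 -145 0 0 0 0;0 0 -152 0 0 0 0;0 0 -152 0 0 0 0;0 0 -152 0 0 0 0")

```text
time_s: 17.2
tcp_pos: [506.6, -162.1, 52.2]
tcp_rot: [-1.023, 1.317, 1.02]
force: [-0.2, 0.4, -1.0]
opening: 0.133
```

```bash
python3 fs.py; python3 look2.py l7
```

```text
[ 506.61 -162.08   52.19] [-0.2   0.43 -0.96] [-0.01  0.   -0.02] 0.133 17.2
[ 506.82 -162.2    52.58] [ 1.04 -0.15 -0.87] [0.02 0.03 0.02] 0.135 17.25
[ 506.88 -162.27   52.66] [-0.13 -0.25 -1.08] [0.01 0.01 0.01] 0.136 17.3
[ 0.24  0.01 -0.97]
[ 506.69951582 -162.20653709   52.30465051] [-0.48733333 -0.33767462 -0.52183815] [-0.374 -0.06   1.685  0.     1.513 -1.693] 17.4
```

View pics/l7.png

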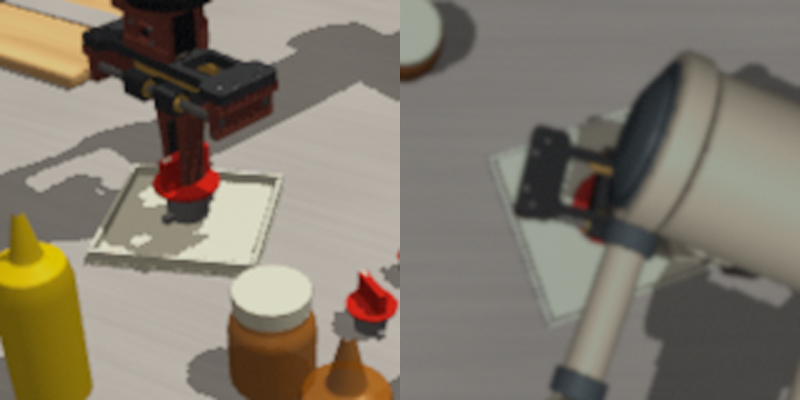

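The cap hangs upright just above the middle of the tray (crop (188,200)). I'll lower it slowly.

Emit:
carry_out(increments="0 0 -2 0 0 0 0;0 0 -4 0 0 0 0;0 0 -6 0 0 0 0;0 0 -7 0 0 0 0;0 0 -7.5 0 0 0 0;0 0 -7.5 0 0 0 0;0 0 -7.5 0 0 0 0")

```text
time_s: 18.1
tcp_pos: [506.0, -162.0, 43.5]
tcp_rot: [-1.022, 1.318, 1.022]
force: [-0.1, -0.1, -1.2]
opening: 0.135
```

```bash
python3 fs.py
```

```text
[ 506.01 -161.97   43.47] [-0.06 -0.12 -1.21] [-0.01 -0.02  0.02] 0.135 18.1
[ 506.01 -162.     43.5 ] [ 0.3  -0.21 -0.52] [-0.04 -0.    0.02] 0.133 18.15
[ 506.05 -162.02   43.55] [-0.14  0.13 -0.81] [-0.01 -0.   -0.05] 0.133 18.2
[ 0.03 -0.07 -0.85]
```

Emit:
carry_out(increments="0 0 -0.5 0 0 0 0;0 0 -1 0 0 0 0;0 0 -1.5 0 0 0 0;0 0 -1.5 0 0 0 0;0 0 -1.5 0 0 0 0")

```text
time_s: 18.7
tcp_pos: [506.1, -162.0, 42.7]
tcp_rot: [-1.022, 1.318, 1.021]
force: [-2.4, 0.7, 5.8]
opening: 0.133
```

```bash
python3 fs.py
```

```text
[ 506.12 -161.99   42.66] [-2.45  0.68  5.76] [ 0.22  0.48 -0.02] 0.133 18.7
[ 506.14 -161.99   42.69] [-2.27  1.52  5.85] [ 0.19  0.51 -0.04] 0.131 18.75
[ 506.11 -162.01   42.63] [-2.38  1.68  5.05] [ 0.2   0.49 -0.01] 0.134 18.8
[-2.37  1.29  5.55]
```

Contact at z=42.65, which matches the predicted 42.7. I'll ease off a little, look, then release.

Emit:
carry_out(increments="-0.3 0.2 0.6 0 0 0 0;-0.3 0.2 0.6 0 0 0 0;-0.3 0.2 0.6 0 0 0 0")

```text
time_s: 19.1
tcp_pos: [505.9, -161.9, 42.6]
tcp_rot: [-1.022, 1.318, 1.021]
force: [-0.3, -0.6, 1.9]
opening: 0.137
```

```bash
python3 fs.py; python3 look2.py l8
```

```text
[ 505.94 -161.89   42.64] [-0.28 -0.61  1.88] [-0.09 -0.06  0.01] 0.137 19.1
[ 505.93 -161.94   42.65] [1.02 0.48 2.61] [-0.06 -0.05  0.  ] 0.135 19.15
[ 505.97 -161.91   42.7 ] [0.86 0.   2.76] [-0.15 -0.15  0.02] 0.133 19.2
[ 0.53 -0.04  2.42]
[ 505.91322764 -161.90410832   42.63815304] [0.94221915 0.23130192 2.65821305] [-0.374 -0.054  1.698 -0.     1.497 -1.693] 19.3
```

View pics/l8.png

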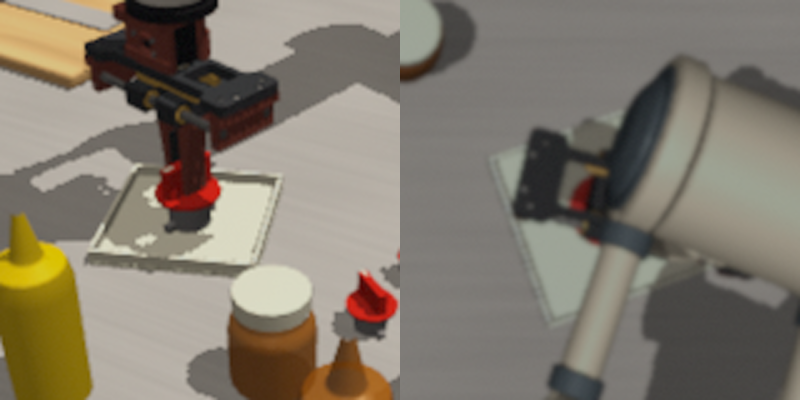

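The cap stands on the floor, upright and central. Releasing.

Emit:
carry_out(increments="0 0 0 0 0 0 0.2;0 0 0 0 0 0 0.3;0 0 0 0 0 0 0.5;0 0 0 0 0 0 0.6;0 0 0 0 0 0 0.6;0 0 0 0 0 0 0.6;0 0 0 0 0 0 0.6")

```text
time_s: 20.0
tcp_pos: [505.7, -161.8, 42.6]
tcp_rot: [-1.022, 1.318, 1.022]
force: [-0.1, 0.3, -1.3]
opening: 0.597
```

Emit:
carry_out(increments="0 0 10 0 0 0 0.6;0 0 30 0 0 0 0.6;0 0 60 0 0 0 0.6;0 0 90 0 0 0 0.6;0 0 120 0 0 0 0.6;0 0 150 0 0 0 0.6;-10 25 160 0 0 0 0.6;-20 60 160 0 0 0 0.6;-30 100 160 0 0 0 0.6;-40 150 160 0 0 0 0.6;-50 200 160 0 0 0 0.6;-50 200 160 0 0 0 0.6")

```text
time_s: 21.2
tcp_pos: [454.7, 42.9, 204.0]
tcp_rot: [-1.026, 1.313, 1.027]
force: [0.2, -0.6, -0.1]
opening: 0.598
```

Run:
```python
from h import *
f=grab_frame("top");g=grab_frame("scene");cv2.imwrite("pics/fin_t.png",f["pixels"]);cv2.imwrite("pics/fin_s.png",cv2.resize(g["pixels"][90:320,130:420],None,fx=2.6,fy=2.6))
s=state();print(s["tcp_pos"],s["force"],s["opening"],s["time_s"])
H,S,V=cv2.split(cv2.cvtColor(f["pixels"],cv2.COLOR_BGR2HSV))
k,l,st,ce=cv2.connectedComponentsWithStats((((H<8)|(H>172))&(S>120)&(V>50)).astype(np.uint8))
for i in range(1,k):
    if st[i,4]>50:print(st[i],onz(f,st[i,0]+st[i,2]/2-.5,st[i,1]+st[i,3]/2-.5,39))
```

```text
[455.60962403  39.17732398 203.52374012] [ 0.00054082 -0.22964058 -0.07125725] 0.6048891044403215 21.3
[223 219  19  19 273] [555.27434613  44.79765169  39.        ]
[318 240  29  29 600] [ 504.64527692 -161.93227603   39.        ]
```

View pics/fin_t.png

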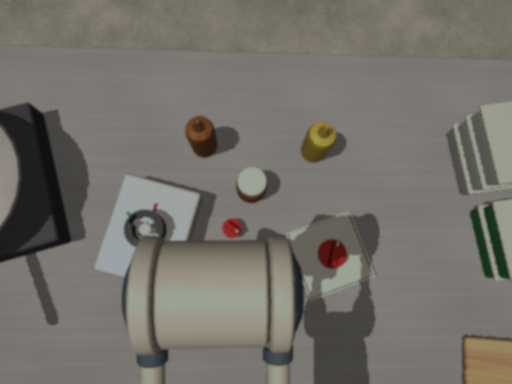

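View pics/fin_s.png

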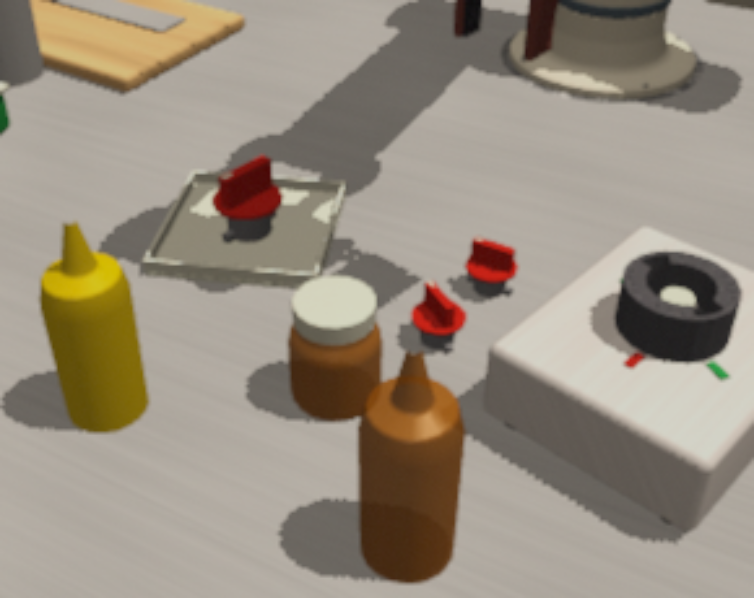

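The cap stands upright in the tray at about (332,254) in the top view, (504.6,-161.9) mm. The bottles and jar are where they were, and the neck is open. Handing in.

```bash
python3 -c "
from rig import *
print(close_job())"
```

```text
the job is handed in; nothing more can be done
None
```

The job is handed in. The cap is off the tank and stands upright, released, on the tray's floor.

- **Press:** I pinched the handle and pressed until the cap bottomed, about 8 mm down. The wrist measured at most about 15 N vertical and 5 N sideways, so it stayed well under the 32 N limit.
- **Twist and lift:** I eased off a little, turned the cap 65° anticlockwise until the handle lined up with the green marks, and lifted it straight off.
- **Placing:** The cap touched the tray floor with the tool at z = 42.65 mm, against 42.7 predicted, while still held. I then let go and backed away.
- **Last checks:** The cap is at about (504.6, -161.9) mm, within 2 mm of the tray centre I measured. The two bottles and the jar appear unmoved in both views. The robot touches nothing, and the clock stood at 21.3 s.
- **Disagreements:** The two cameras differed by about 2 mm on the neck's position, which I corrected by feel from the side forces. My mask of the tray came out about 135 mm wide instead of 150 mm, probably because it missed the wall edges. The tray centre therefore carries a small uncertainty, well inside the 55 mm allowance.

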